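# Move the radio's battery pack from its bolted bay to the charger

### The job

Lift the handle of the barrel bolt out of its notch and draw the bolt fully back, take the battery pack out of its bay and set it gently upright in the charger's well. Once it stands there, roll the charger's thumbwheel with a fingertip as far as it goes, its top moving away from the robot. Leave the bolt drawn, keep the pack upright, and do not disturb the other things on the bench.

Things in the scene. Friction and masses are not known exactly. Their poses are not given: they have to be found in the camera images.
- bay: Fixed grey steel supply unit, 175 mm long in y; origin on the bench, front faces -x. -y end: open pack bay; +y end: housing, x +-25, y -30 to 85, top z 97. Along its top lies a barrel bolt of 12 mm rod, axis at x 0, z 108, in an open-topped channel; clips 32 mm wide, up to z 121, at y -86, -34 and 82. The rod passes 4 mm over the pack and holds it down until drawn about 45 mm
- bay_seat (a point): Centre of the bay's floor, 60 mm to -y of the unit's origin and 8 mm above the bench: the pack's underside rests here. Bay walls (inner faces at y +-22 from here, 60 mm wide in x) are as high as the pack, so fingers fit only at the pack's front (-x) and back (+x), where only lips, z 16 above the bench, stand at x +-33 to 37
- bolt (a joint): How far the bolt is drawn, m: 0 shut, 0.06 fully back. It slides to the unit's +y, away from the bay, with 1.5 N of friction, and stays where left. It cannot slide while the handle lies in the notch: 16 mm wide, open at the top, at y 0 of a guard plate (x -18, 4 mm thick, up to z 120) along the channel's front
- handle (a joint): Angle of the bolt's handle, rad: 0 lies level towards the unit's -x in the notch, 1.57 straight up (stops at 1.7). It turns about the bolt's axis, clears the guard plate above about 0.85, moves with about 1 N at its ball and stays where it is left
- grip_ball (a point): Centre of the black ball, 20 mm in diameter, at the end of the handle's 10 mm arm, 50 mm from the bolt's axis. It turns freely on the arm about an axis along y, so it can be pinched across y and carried round, and travels with bolt and handle; there is free space on both sides of it along y
- pack: Loose grey battery pack: upright box 58 (x) x 36 (y) x 90 mm (z), 0.3 to 0.6 kg, origin at the centre of its underside. It starts with its x along the bay's x. In the well its x must lie along the charger's y (either way round), so the grasp that takes it out of the bay does not fit between the well's walls: set it down and take it the other way
- charger: Fixed grey charger, 160 mm long in y, origin on the bench, front faces -x. Well at its -y end; body at its +y end: x +-50, y -12 to 75, flat top at z 92. The well's walls (inner faces at y -78 and -12) are as high as the standing pack (96 and 92 mm); front and back are open but for lips, z 16, at x +-22 to 26
- well (a point): Centre of the well's floor, 8 mm above the bench, where the centre of the pack's underside belongs (axes as the charger)
- wheel_top (a point): Crest of the charger's black thumbwheel: a knurled wheel 60 mm across, 12 mm thick, axis along the charger's y, standing 12 mm out of a narrow slot (56 x 18 mm) in the body's top panel. This point is fixed, 104 mm above the bench
- wheel (a joint): Thumbwheel's turn, rad: 0 low, 1.0 the stop (full charge). Grows as the crest is dragged towards the charger's +x, 30 mm per rad, with about 0.7 N at the rim. A press of 3 to 8 N by a shut gripper's tips drags it, in several strokes if need be. A white mark on the rim is 0.5 rad in front (-x) of the crest at 0 and 0.5 rad behind at 1.0
- mat: Fixed flat cork mat, 115 (x) x 105 (y) x 3 mm, on the bench in the middle, kept free: room to set the pack down. Origin at the centre of its underside
- mug: White mug, 76 mm across, 90 mm high, handle at its +y; leave alone. Origin under its centre
- jbox: White junction box, 70 (x) x 124 (y) x 44 mm with its two glands; leave alone. Origin under its centre
- mic: Desk microphone, base 90 x 120 mm, 170 mm high; leave alone. Origin under its centre
- headphones: Black headphones lying flat, about 190 x 130 x 60 mm; leave alone
- handset: Black hand-held radio lying flat, 55 x 120 x 34 mm, with an 80 mm aerial at +y; leave alone. Origin under the middle of its case
- screwdriver: Screwdriver, 190 mm, lying; leave alone
- meter: Grey hand-held multimeter lying flat, 75 x 150 x 44 mm; leave alone. Origin under its centre

How it is judged (in metres and radians):
On the way, in this order (a step that is already met when the one before it is completed fails the run):
1. the bolt is drawn back while the pack still stands in its bay (value of joint bolt above 0.05 m and distance between pack and bay_seat below 0.015 m), for 0.1 s.
2. the pack stands upright on the floor of the charger's well, let go (horizontal distance between pack and well below 0.008 m and height (world z) of pack below 0.013 m and angle between pack's own z axis and vertical below 0.06 rad and angle between the x axis of pack and the y axis of charger, either way round below 0.15 rad and contact force between the fingers and pack below 0.1 N and linear speed of pack below 0.02 m/s), for 0.2 s.
3. after that, the thumbwheel is rolled to its stop (value of joint wheel above 0.9 rad), for 0.1 s.
At the end, for the whole second after the job is handed in: The pack stands at rest on the charger well's floor (underside within 8 mm of the well's centre and below 13 mm above the bench, tilt under 0.06 rad, its x along the charger's y within 0.15 rad), the thumbwheel is past 0.9 rad, the bolt is still drawn more than 45 mm, and the fingers touch nothing (horizontal distance between pack and well below 0.008 m and height (world z) of pack below 0.013 m and angle between pack's own z axis and vertical below 0.06 rad and angle between the x axis of pack and the y axis of charger, either way round below 0.15 rad and value of joint wheel above 0.9 rad and value of joint bolt above 0.045 m and linear speed of pack below 0.01 m/s and contact force between the fingers and anything else below 0.1 N).
It fails at once if the pack is tipped more than 0.6 rad (angle between pack's own z axis and vertical above 0.6 rad).
It fails at once if the pack is dropped into the charger (falls into the well faster than 0.5 m/s) (horizontal distance between pack and well below 0.03 m and height (world z) of pack below 0.06 m and linear speed of pack above 0.5 m/s).
It fails at once if a bystander is shifted by more than 30 mm (distance of any of mug, jbox, mic, headphones, handset, screwdriver, meter from where it was at the start of the episode above 0.03 m).
It fails at once if the mug or the microphone is tipped over (angle between any of mug, mic's own z axis and vertical above 0.5 rad).
It also fails if it takes over 72 s, if anything falls off the work surface, if the arm or the gripper's body presses on something with over 40 N, if the wrist force passes 120 N, or if a joint passes its speed limit or range.

### The arm

A 6-joint arm with a two-finger parallel gripper is mounted at the origin on the work surface. World frame = base frame: x ahead of the robot, y to its left, z up, the work surface at z = 0. Lengths are in mm, angles in rad, forces in N, time in s.
With the tool pointing down it reaches from about 325 to 900 mm from the base axis. Payload 6.1 kg.
Tool frame: the origin (TCP) lies between the finger pads; the fingertips stand tip_reach ahead of it and the grasp point (between the pads) lies 3 mm ahead of it (tip_reach is the distance from the TCP to the fingertips, in mm); z points along the fingers, y is the direction in which the jaws open and shut (so a half turn about z gives the same grasp; the last joint's range is limited). The gripper opens to 85 mm and grips with 20 to 120 N. Pads are 22 mm wide; open, the fingers measure 114 mm over their backs; the gripper's body (76 mm by 85 mm) begins 54 mm behind the grasp point. The pads swing forward as they close: fully open they stand 13 mm farther back than shut.
Start: joints at [-1.467, 0.22, 1.526, -0, 1.395, -0.126], TCP at [142.358, -608.564, 253.3] pointing down, gripper open.
Joint ranges: [-2.98, 2.98], [-0.91, 2.08], [0.09, 2.57], [-1.24, 4.39], [0.2, 2.65], [-2.68, 2.68]. Speed limits (rad/s): [2.57, 2.57, 3.01, 3.14, 3.14, 3.14].

### API

Orientations are given as [roll, pitch, yaw] about the fixed x, y, z axes, in that order (R = Rz(yaw) Ry(pitch) Rx(roll)).
In Python, from cell import read_state, read_camera, close_job, tip_reach gives the robot as it stands. The module is installed in compiled form; this text tells all that it offers.
- The arm moves only by the tool step_arm, never from a script. Its argument "increments" is a list that holds one entry, the list of rows, each a list of 7 numbers: the turn, a rotation vector about the tool's x, y, z in rad, then the shift along the tool's x, y, z in m, then the finger opening in m, from 0 to 0.0854. In form: [[[wx, wy, wz, x, y, z, hand], ...]]. A call has 1 to 20 rows; each row is the pose to reach, as a shift and turn from the pose measured when the call began, along the tool's axes at that moment; what a row does not reach only later rows make up. A row lasts 1/8 s, in which the tool goes at most 62.5 mm and 10.7 degrees, less where a joint would pass 70% of its speed; a pose out of reach is approached as far as the arm can. A call with a gripper value outside its range is refused whole. The fingers move at their own pace and stop on an object; "grip_force" is the grip in N (left out, the last holds). Time passes only in rows, so rows that repeat a pose let the fingers close. It gives the time, the measured TCP pose, the force and the opening at its end, in the units of the state.
- read_state(): the state, without advancing time (a new reading comes with each control period).
- read_camera(name): name is "side" or "top" or "wrist"; returns a dict with "color" (420x560x3 uint8, red, green, blue), "fx", "fy", "cx", "cy" (pixels), "R" (3x3) and "t" (3): a world point X has camera coordinates R X + t; the wrist camera has in their place "T_tool_cam" (4x4, takes a point from camera to tool coordinates, whose origin is the TCP and whose axes are the flange's). Camera axes: x right, y down, z forward; pixel columns grow to the right and rows downward; lengths in mm; the calibration is good to about 2 mm. The wrist camera is an equidistant fisheye: a pixel r from the principal point sees the ray r / f radians off the axis. A picture is of the moment at which its call begins: read the wrist's pose just before it. There is no depth.
- close_job(): hands the job in, once; it reports no verdict.
The state is a dict: "time": time; "qpos": joint angles; "joint_vel": joint speeds; "tau": joint torques, N m; "tool_pos": TCP position; "ee_rot": TCP orientation; "contact_force": force on the tool from outside, world axes, zero at the start; "ft_torque": the same for the moment, N m; "grip_width": finger opening in mm.
Only numpy, scipy, OpenCV 4.12 (cv2) and the standard library are available. Lean on these libraries where they do the work, as an engineer would, in place of code of your own. Each camera call takes 0.05 s, during which the arm holds its last target.

## Working session

There is one attempt and no reset: what is moved stays moved. The work goes in short steps, Python scripts to look and compute and a tool call to move; the robot and the scene stay as the last step left them, time stands still between calls to the robot, and variables do not carry over. Pictures are saved under pics/ and viewed, and the job is handed in when it is done.

Besides the shell and the picture viewer there is one more tool, called after "Request:" as name([rows], argument=value, ...), one row to a line, values as JSON. step_arm: Moves the arm, as the interface text tells. Its arguments: {"type":"object","properties":{"increments":{"type":"array"},"grip_force":{"type":"number"}},"required":["increments"]}

```bash
mkdir -p pics
python3 - <<'E'
from cell import *
import cv2,numpy as np
s=read_state();print(s)
print(tip_reach if not callable(tip_reach) else tip_reach())
for n in("side","top","wrist"):
    c=read_camera(n);cv2.imwrite(f"pics/{n}0.png",c["color"][:,:,::-1])
    print(n,{k:np.round(v,4).tolist() for k,v in c.items() if k!="color"})
E
```

```text
{'time': 0.0, 'qpos': array([-1.46710864e+00,  2.21222164e-01,  1.52763309e+00,  4.54922032e-05,
        1.39473822e+00, -1.26095789e-01]), 'joint_vel': array([-0.00093055,  0.00069585,  0.00031299,  0.00045517, -0.00059417,
       -0.00153748]), 'tau': array([-4.58871600e-04, -4.96906328e+01, -3.89396775e+01, -2.54744891e-04,
        1.08742996e-02,  2.52157164e-06]), 'tool_pos': array([ 142.30601717, -607.9859399 ,  252.1900525 ]), 'ee_rot': array([-3.13961335e+00, -2.96043746e-04,  2.29775170e-01]), 'contact_force': array([-1.09045635, -0.25175669,  0.10505425]), 'ft_torque': array([0.03764982, 0.05458759, 0.03817419]), 'grip_width': 85.15653157591537}
22.0
side {'fx': 533.1919, 'fy': 533.1919, 'cx': 282.6565, 'cy': 214.7037, 'R': [[-0.9905, -0.1374, -0.0083], [-0.0808, 0.6294, -0.7729], [0.1114, -0.7649, -0.6345]], 't': [563.4504, 130.9003, 1298.8315]}
top {'fx': 523.8053, 'fy': 523.8053, 'cx': 278.6868, 'cy': 220.3504, 'R': [[-0.0076, -1.0, -0.0029], [-0.9782, 0.008, -0.2075], [0.2075, 0.0013, -0.9782]], 't': [19.0064, 589.9432, 1211.3669]}
wrist {'fx': 325.1923, 'fy': 325.1923, 'cx': 273.4997, 'cy': 205.9155, 'T_tool_cam': [[-0.0008, -0.9497, -0.3133, 81.1207], [1.0, -0.0006, -0.0007, -0.1477], [0.0005, -0.3133, 0.9497, -119.8476], [0.0, 0.0, 0.0, 1.0]]}
```

View pics/side0.png

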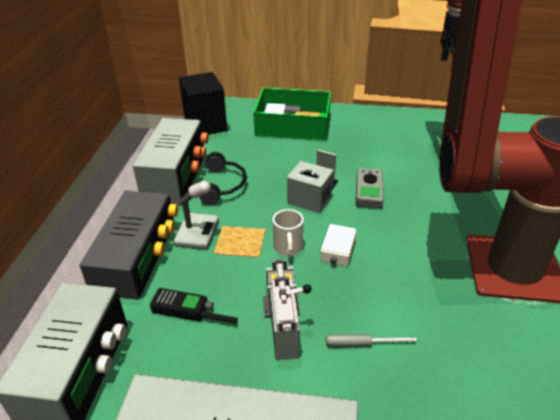

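View pics/top0.png

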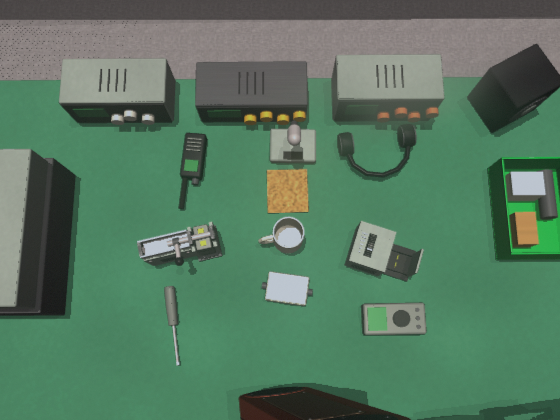

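View pics/wrist0.png

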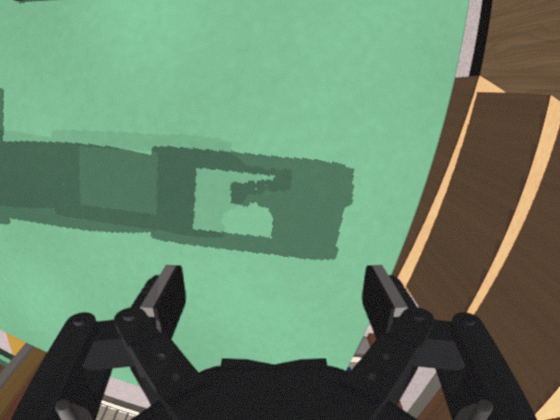

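Run:
```python
import cv2,numpy as np
t=cv2.imread("pics/top0.png");s=cv2.imread("pics/side0.png")
def crop(im,x0,y0,x1,y1,f):return cv2.resize(im[y0:y1,x0:x1],None,fx=f,fy=f,interpolation=cv2.INTER_CUBIC)
cv2.imwrite("pics/zb.png",crop(t,130,212,230,282,8))
cv2.imwrite("pics/zc.png",crop(t,335,212,435,287,8))
cv2.imwrite("pics/sb.png",crop(s,250,250,330,360,5))
cv2.imwrite("pics/sc.png",crop(s,275,140,395,220,6))
```

```text
(no output)
```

View pics/zb.png

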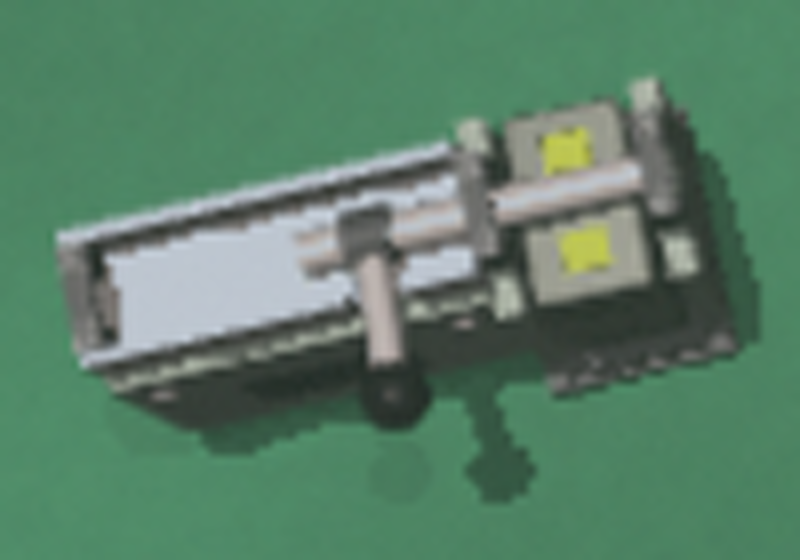

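View pics/zc.png

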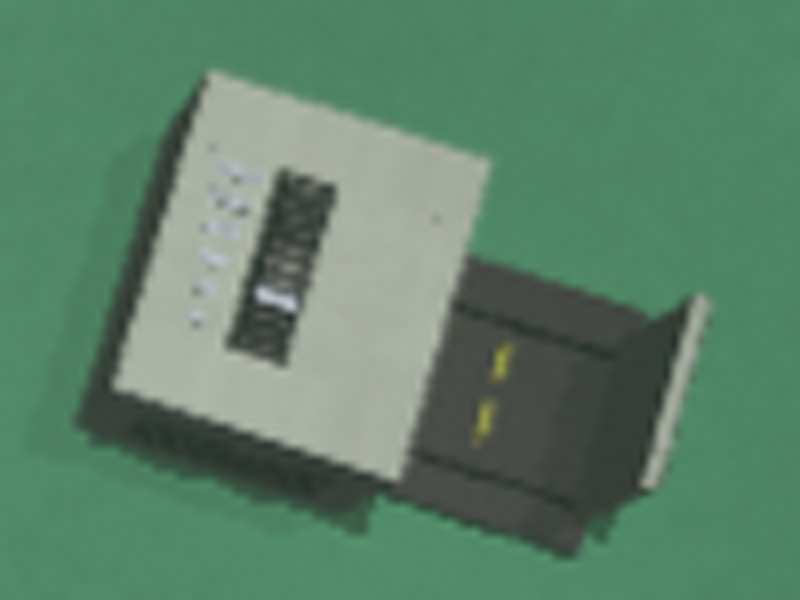

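View pics/sb.png

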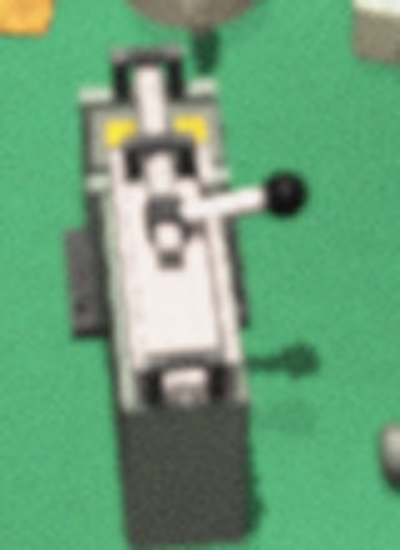

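View pics/sc.png

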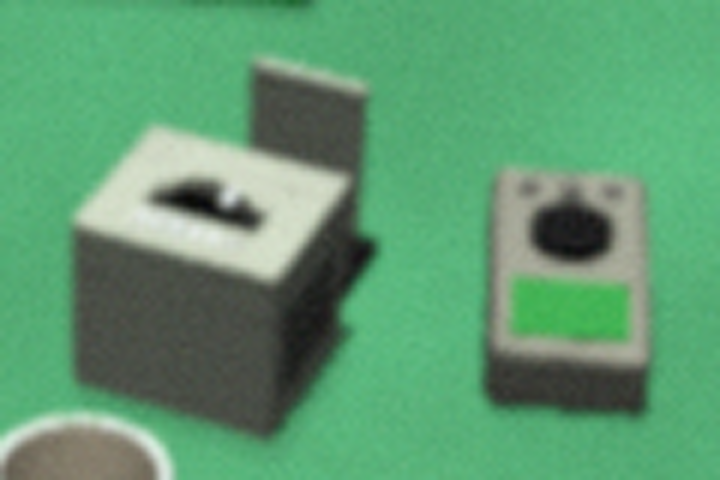

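```bash
cat > h.py <<'E'
from cell import *
import cv2,numpy as np
from scipy.spatial.transform import Rotation as Ro
from scipy.optimize import least_squares
def ray(c,px):
    "fixed camera ray"
    d=np.array([(px[0]-c["cx"])/c["fx"],(px[1]-c["cy"])/c["fy"],1.])
    R=c["R"];return -R.T@c["t"],R.T@d
def onz(o,d,z):return o+d*(z-o[2])/d[2]
def wproj(w,tp,Rt,X):
    T=w["T_tool_cam"];Xt=Rt.T@(np.asarray(X)-tp);Xc=T[:3,:3].T@(Xt-T[:3,3])
    r=np.hypot(Xc[0],Xc[1]);th=np.arctan2(r,Xc[2]);k=w["fx"]*th/r
    return np.array([w["cx"]+k*Xc[0],w["cy"]+k*Xc[1]])
def wray(w,tp,Rt,px):
    dx,dy=px[0]-w["cx"],px[1]-w["cy"];r=np.hypot(dx,dy)+1e-9;th=r/w["fx"]
    d=np.array([np.sin(th)*dx/r,np.sin(th)*dy/r,np.cos(th)])
    T=w["T_tool_cam"];return tp+Rt@T[:3,3],Rt@T[:3,:3]@d
def fproj(c,X):
    x=c["R"]@np.asarray(X)+c["t"];return np.array([c["fx"]*x[0]/x[2]+c["cx"],c["fy"]*x[1]/x[2]+c["cy"]])
def tool():
    s=read_state();return s,s["tool_pos"],Ro.from_euler("xyz",s["ee_rot"]).as_matrix()
def rig(loc,wor):
    "2D rigid fit: x,y,yaw"
    loc=np.array(loc,float);wor=np.array(wor)[:,:2]
    f=lambda p:((loc@np.array([[np.cos(p[2]),np.sin(p[2])],[-np.sin(p[2]),np.cos(p[2])]])+p[:2])-wor).ravel()
    r=least_squares(f,[*wor.mean(0),0]);return r.x,r.fun.reshape(-1,2)
def toworld(p,l):
    c,s=np.cos(p[2]),np.sin(p[2]);return np.array([p[0]+c*l[0]-s*l[1],p[1]+s*l[0]+c*l[1]])
def move(X,rpy=None,yaw=None):
    "row numbers to reach world TCP X with tool down at yaw"
    s,tp,Rt=tool()
    R2=Ro.from_euler("xyz",[np.pi,0,yaw]).as_matrix() if rpy is None else Ro.from_euler("xyz",rpy).as_matrix()
    return np.round(np.r_[Ro.from_matrix(Rt.T@R2).as_rotvec(),Rt.T@(np.array(X)-tp)/1000],4)
E
python3 - <<'E'
from h import *
c=read_camera("top")
def u(z,x0,y0):return ((z[0]+.5)/8-.5+x0,(z[1]+.5)/8-.5+y0)
C=[onz(*ray(c,u(p,335,212)),92) for p in [(210,70),(490,158),(403,485),(113,388)]]
p,r=rig([(50,75),(50,-12),(-50,-12),(-50,75)],C);print("charger",p,r)
for l in [(0,-45),(0,31.5)]:print(toworld(p,l))
a=onz(*ray(c,u((300,252),130,212)),108);b=onz(*ray(c,u((640,180),130,212)),108);print("rod",a,b,np.arctan2(*(a-b)[:2][::1]))
print("ball",onz(*ray(c,u((395,393),130,212)),108))
for n,q in dict(mat=(288,191),mug=(288,235),jbox=(287,289),mic=(293,145),handset=(193,158),matL=(267,191),matR=(308,191)).items():print(n,onz(*ray(c,q),0).round())
E
```

```text
charger [ 5.10891700e+02 -2.35397652e+02 -3.21843138e-01] [[-0.14005404  0.33405982]
 [-0.45259164 -0.70191645]
 [ 1.03037752  0.48545762]
 [-0.43773185 -0.11760099]]
[ 496.65749802 -278.08708266]
[ 520.85564117 -205.51505039]
rod [528.53314124 273.77639543 108.        ] [548.97250548 175.51997751 108.        ] -0.20509569704839706
ball [487.15649306 244.88518231 108.        ]
mat [680. -10.   0.]
mug [565.  -9.   0.]
jbox [429.  -5.   0.]
mic [806. -25.   0.]
handset [772. 238.   0.]
matL [681.  44.   0.]
matR [680. -62.   0.]
```

Run:
```python
from h import *
print(move((500,-240,240),yaw=-0.322))
```

```text
[-1.300e-03  2.000e-04  5.518e-01  4.321e-01 -2.770e-01  1.300e-02]
```

Request:
step_arm([
  [[0,0,0.55,0.432,-0.277,0.013,0.085],[0,0,0.55,0.432,-0.277,0.013,0.085],[0,0,0.55,0.432,-0.277,0.013,0.085],[0,0,0.55,0.432,-0.277,0.013,0.085],[0,0,0.55,0.432,-0.277,0.013,0.085],[0,0,0.55,0.432,-0.277,0.013,0.085],[0,0,0.55,0.432,-0.277,0.013,0.085],[0,0,0.55,0.432,-0.277,0.013,0.085],[0,0,0.55,0.432,-0.277,0.013,0.085],[0,0,0.55,0.432,-0.277,0.013,0.085],[0,0,0.55,0.432,-0.277,0.013,0.085]],
])

```text
time: 1.58
tool_pos: [499.0, -241.3, 239.9]
ee_rot: [-3.141, 0.001, -0.321]
contact_force: [-0.6, -0.5, -0.7]
grip_width: 85.1
```

Run:
```python
from h import *
s,tp,Rt=tool()
w=read_camera("wrist");cv2.imwrite("pics/w1.png",w["color"][:,:,::-1])
np.savez("w1.npz",tp=tp,Rt=Rt);print(tp,s["joint_vel"].round(3))
p=[510.9,-235.4,-.322]
for l in [(50,75,92),(50,-12,92),(-50,-12,92),(-50,75,92),(0,31.5,104)]:print(l,wproj(w,tp,Rt,[*toworld(p,l[:2]),l[2]]).round(1))
```

```text
[ 498.97671412 -241.25074869  239.89300108] [-0.012 -0.004  0.001  0.002 -0.002  0.005]
(50, 75, 92) [174.5 130.5]
(50, -12, 92) [277.7 128.1]
(-50, -12, 92) [277.3 240.5]
(-50, 75, 92) [183.3 239.6]
(0, 31.5, 104) [224.7 190.8]
```

View pics/w1.png

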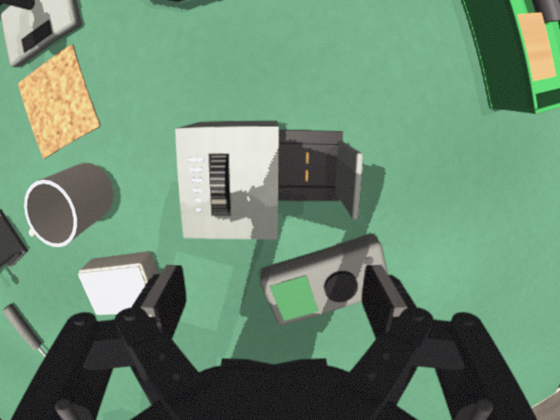

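Run:
```python
import cv2
t=cv2.imread("pics/w1.png")
cv2.imwrite("pics/w1z.png",cv2.resize(t[110:250,165:375],None,fx=3.8,fy=3.8,interpolation=cv2.INTER_CUBIC))
```

```text
(no output)
```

View pics/w1z.png

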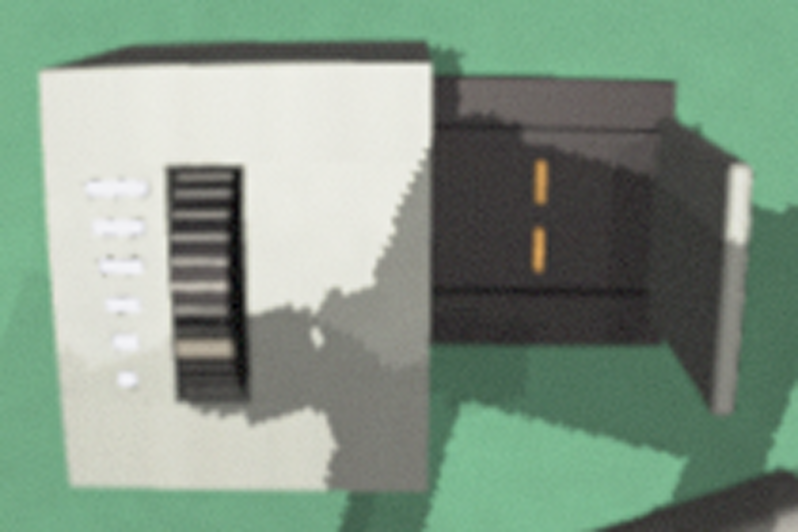

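Run:
```python
from h import *
w=read_camera("wrist");d=np.load("w1.npz");tp,Rt=d["tp"],d["Rt"]
z=lambda x,y:((x+.5)/3.8-.5+165,(y+.5)/3.8-.5+110)
C=[onz(*wray(w,tp,Rt,z(*q)),92) for q in [(40,71),(432,63),(430,490),(70,487)]]
L=[(50,75),(50,-12),(-50,-12),(-50,75)]
S=[onz(*wray(w,tp,Rt,z(*q)),92) for q in [(167,165),(243,165),(248,402),(178,402)]]
p,r=rig(L,C);print(p,r.round(1))
p,r=rig(L+[(28,40.5),(28,22.5),(-28,22.5),(-28,40.5)],C+S);print(p,r.round(1))
print("well",toworld(p,(0,-45)),"wheel",toworld(p,(0,31.5)),"wheel slot",np.mean(S,0))
# contact gold stripes at floor 8
for q in [(540,183),(539,250)]:
  X=onz(*wray(w,tp,Rt,z(*q)),8)[:2]-p[:2];c,s=np.cos(p[2]),np.sin(p[2]);print(X@[c,s],X@[-s,c])
```

```text
[ 5.12376265e+02 -2.36327955e+02 -3.24874274e-01] [[ 0.1  0.1]
 [ 0.1 -0.1]
 [-0.2  0.2]
 [-0.1 -0.3]]
[ 5.13404547e+02 -2.33135550e+02 -3.26363727e-01] [[ 1.3  3.2]
 [ 1.1  3.1]
 [ 0.8  3.5]
 [ 1.1  2.9]
 [-0.7 -2.6]
 [-0.8 -3.5]
 [-1.7 -4. ]
 [-1.1 -2.7]]
well [ 498.97751023 -275.76019743] wheel [ 523.50347335 -203.29829618] wheel slot [ 524.57620791 -200.12089944   92.        ]
9.25482205590018 -47.86830826749294
-10.657708571499619 -48.139675048333814
```

Run:
```python
from h import *
print(move((525,245,260),yaw=0.205))
```

```text
[-9.000e-04  4.000e-04 -5.274e-01 -1.294e-01 -4.697e-01 -1.950e-02]
```

Request:
step_arm([
  [[0,0,-0.527,-0.129,-0.47,-0.02,0.085],[0,0,-0.527,-0.129,-0.47,-0.02,0.085],[0,0,-0.527,-0.129,-0.47,-0.02,0.085],[0,0,-0.527,-0.129,-0.47,-0.02,0.085],[0,0,-0.527,-0.129,-0.47,-0.02,0.085],[0,0,-0.527,-0.129,-0.47,-0.02,0.085],[0,0,-0.527,-0.129,-0.47,-0.02,0.085],[0,0,-0.527,-0.129,-0.47,-0.02,0.085],[0,0,-0.527,-0.129,-0.47,-0.02,0.085],[0,0,-0.527,-0.129,-0.47,-0.02,0.085],[0,0,-0.527,-0.129,-0.47,-0.02,0.085]],
])

```text
time: 3.05
tool_pos: [525.8, 243.3, 260.4]
ee_rot: [-3.141, 0.0, 0.202]
contact_force: [0.6, -0.5, -1.1]
grip_width: 85.2
```

Run:
```python
from h import *
s,tp,Rt=tool()
w=read_camera("wrist");cv2.imwrite("pics/w2.png",w["color"][:,:,::-1])
np.savez("w2.npz",tp=tp,Rt=Rt);print(tp,s["joint_vel"].round(3),s["qpos"])
p=[536,255,.205]
P=[wproj(w,tp,Rt,[*toworld(p,l[:2]),l[2]]) for l in [(25,85,97),(25,-90,97),(-60,-90,97),(-60,85,97)]]
P=np.array(P);print(P.round())
a=P.min(0).astype(int)-15;b=P.max(0).astype(int)+15;a=np.maximum(a,0);print(a,b)
im=cv2.imread("pics/w2.png")[a[1]:b[1],a[0]:b[0]];f=min(800/im.shape[1],600/im.shape[0]);print(f)
cv2.imwrite("pics/w2z.png",cv2.resize(im,None,fx=f,fy=f,interpolation=cv2.INTER_CUBIC))
```

```text
[525.84827484 243.28997582 260.42654298] [ 0.001 -0.003 -0.     0.002 -0.004  0.004] [2.96915326e-01 1.07597994e-01 1.64015001e+00 6.38445061e-04
 1.39418691e+00 1.66549404e+00]
[[170. 154.]
 [363. 153.]
 [357. 240.]
 [178. 240.]]
[154 138] [378 255]
3.5714285714285716
```

View pics/w2.png

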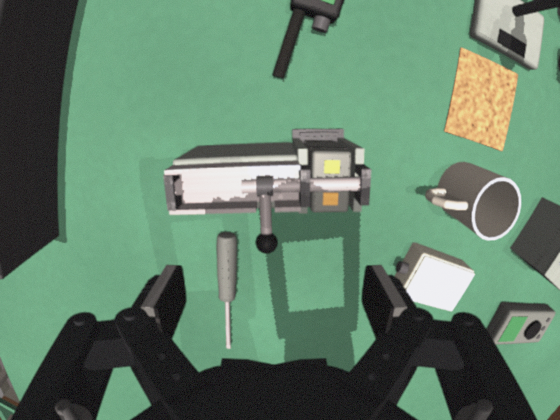

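View pics/w2z.png

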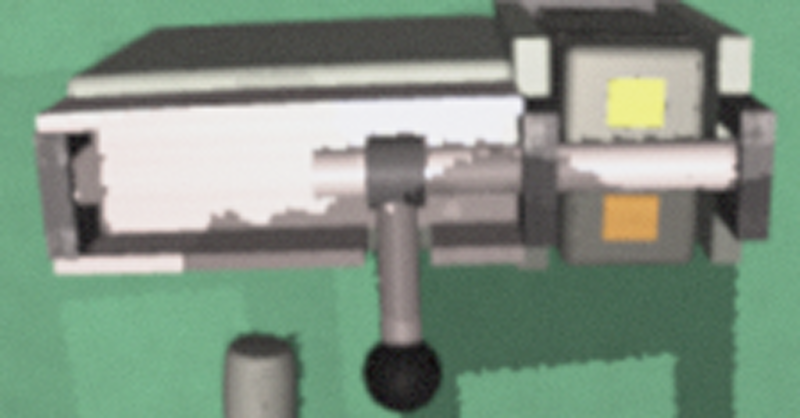

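Run:
```python
from h import *
w=read_camera("wrist");d=np.load("w2.npz");tp,Rt=d["tp"],d["Rt"]
im=cv2.imread("pics/w2.png")
m=(im.max(2)<45).astype(np.uint8);m[:225]=0;m[262:]=0;m[:,:245]=0;m[:,290:]=0
n,l,st,ce=cv2.connectedComponentsWithStats(m);k=1+st[1:,4].argmax();print("ballpx",ce[k],st[k])
f=3.5714;z=lambda x,y:((x+.5)/f-.5+154,(y+.5)/f-.5+138)
P=lambda q,h:onz(*wray(w,tp,Rt,z(*q)),h)
ball=onz(*wray(w,tp,Rt,ce[k]),108);print("ball",ball)
C=[P(q,98) for q in [(565,48),(705,45),(698,265),(563,262)]]
p,r=rig([(29,18),(29,-18),(-29,-18),(-29,18)],C);print("pack",p,r.round(1))
a,b=P((330,172),112),P((725,168),112);print("rod",a,b,np.arctan2(a[0]-b[0],b[1]-a[1]))
# clips z121 centres
cl=[P((53,(118+257)/2),121),P((540,190),121),P((754,174),121)];print("clips",cl)
p2,r=rig([(0,82),(0,-34),(0,-86)],cl);print(p2,r.round(1))
for yaw in(.19,.205,.22):print(ball[:2]+50*np.array([np.cos(yaw),np.sin(yaw)]), toworld(p,(0,60)))
```

```text
ballpx [266.48375451 242.74368231] [257 234  20  19 277]
ball [480.88930065 241.17715044 108.        ]
pack [5.46886621e+02 1.94935434e+02 2.23025529e-01] [[ 0.9  0.4]
 [ 0.3 -0.4]
 [ 0.2  0.1]
 [-1.4 -0.1]]
rod [531.48409048 268.85684595 112.        ] [552.0041191  175.27534993 112.        ] -2.925734533410301
clips [array([517.28340973, 333.84315732, 121.        ]), array([539.48628625, 219.98523195, 121.        ]), array([553.89842843, 170.68956945, 121.        ])]
[5.34174205e+02 2.53878225e+02 2.16031918e-01] [[-0.7  0.1]
 [ 2.   0.7]
 [-1.3 -0.8]]
[529.98951241 250.62009519] [533.61574763 253.44939773]
[529.84234988 251.35550843] [533.61574763 253.44939773]
[529.68417312 252.08863159] [533.61574763 253.44939773]
```

Run:
```python
from h import *
w=read_camera("wrist");d=np.load("w2.npz");tp,Rt=d["tp"],d["Rt"]
def blob(n,x0,y0,x1,y1,th=60):
    im=cv2.imread(n);m=np.zeros(im.shape[:2],np.uint8);m[y0:y1,x0:x1]=(im[y0:y1,x0:x1].max(2)<th)
    n,l,st,ce=cv2.connectedComponentsWithStats(m);k=1+st[1:,4].argmax();print(ce[k],st[k]);return ce[k]
t=read_camera("top");s=read_camera("side")
bt=blob("pics/top0.png",172,254,187,267,55);bs=blob("pics/side0.png",299,282,315,298)
R=[ray(t,bt),ray(s,bs),wray(w,tp,Rt,(266.6,242.9))]
def tri(R):
    A=sum(np.eye(3)-np.outer(d,d)/(d@d) for o,d in R);b=sum((np.eye(3)-np.outer(d,d)/(d@d))@o for o,d in R);X=np.linalg.solve(A,b)
    return X.round(1),[np.linalg.norm(np.cross(X-o,d/np.linalg.norm(d))).round(2) for o,d in R]
print(tri(R),tri(R[:2]),tri(R[1:]),tri(R[::2]))
for z in(98,108,118):print(*[onz(*r,z).round(1) for r in R])
for n,p in dict(o=(485.2,242.9,108)).items():print(fproj(t,p),fproj(s,p),wproj(w,tp,Rt,p))
```

```text
[178.01960784 259.98039216] [172 256  12   9  51]
[306.6744186  288.74418605] [304 285   7   8  43]
(array([486.1, 243.2, 121.1]), [np.float64(1.56), np.float64(1.53), np.float64(1.43)]) (array([485.7, 244.3, 122.3]), [np.float64(1.21), np.float64(1.21)]) (array([485.1, 241.5, 118.6]), [np.float64(0.51), np.float64(0.51)]) (array([487.2, 243.1, 123.1]), [np.float64(1.1), np.float64(1.1)])
[490.2 249.   98. ] [486.3 222.1  98. ] [476.2 240.4  98. ]
[488.8 247.1 108. ] [485.5 231.3 108. ] [480.8 241.  108. ]
[487.5 245.1 118. ] [484.8 240.5 118. ] [485.3 241.7 118. ]
[179.77185854 261.52500791] [306.2478119  292.89358285] [265.54019052 238.21546937]
```

Run:
```python
from h import *
for X in [(485.5,242.2,180),(485.5,242.2,121)]:print(move(X,yaw=0.217))
t=read_camera("top");print("mug",onz(*ray(t,(288.5,234)),90),"michead",onz(*ray(t,(294,134)),160), "mat",onz(*ray(t,(288,191)),3))
```

```text
[-0.001   0.0001 -0.0137 -0.0398 -0.0059  0.0806]
[-1.000e-03  1.000e-04 -1.370e-02 -3.980e-02 -5.900e-03  1.396e-01]
mug [550.95753097  -8.61512182  90.        ] michead [773.78710752 -22.85128009 160.        ] mat [679.66885763 -10.14468095   3.        ]
```

Request:
step_arm([
  [[0,0,-0.0137,-0.04,-0.006,0.06,0.045],[0,0,-0.0137,-0.04,-0.006,0.08,0.045],[0,0,-0.0137,-0.04,-0.006,0.08,0.045],[0,0,-0.0137,-0.04,-0.006,0.12,0.045],[0,0,-0.0137,-0.04,-0.006,0.14,0.045],[0,0,-0.0137,-0.04,-0.006,0.14,0.045],[0,0,-0.0137,-0.04,-0.006,0.14,0.045]],
])

```text
time: 4.22
tool_pos: [487.0, 242.9, 122.8]
ee_rot: [-3.14, -0.003, 0.217]
contact_force: [0.8, 0.2, -0.1]
grip_width: 45.0
```

Run:
```python
from h import *
s,tp,Rt=tool()
w=read_camera("wrist");cv2.imwrite("pics/w3.png",w["color"][:,:,::-1])
print(tp,s["grip_width"],s["contact_force"]);c=read_camera("side")
cv2.imwrite("pics/s3.png",cv2.resize(c["color"][200:380,200:400,::-1],None,fx=3,fy=3))
```

```text
[487.00376752 242.90672755 122.76597655] 44.99987409514859 [ 0.81059106  0.23480432 -0.13793618]
```

View pics/w3.png

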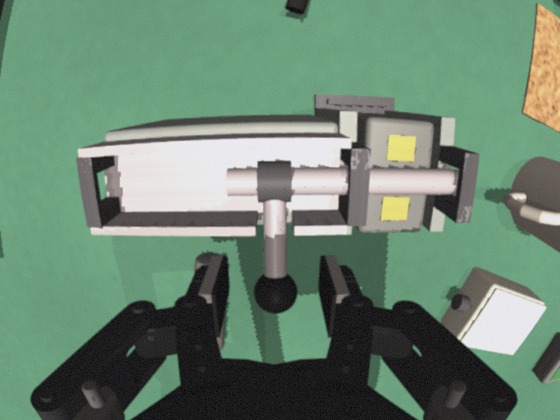

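View pics/s3.png

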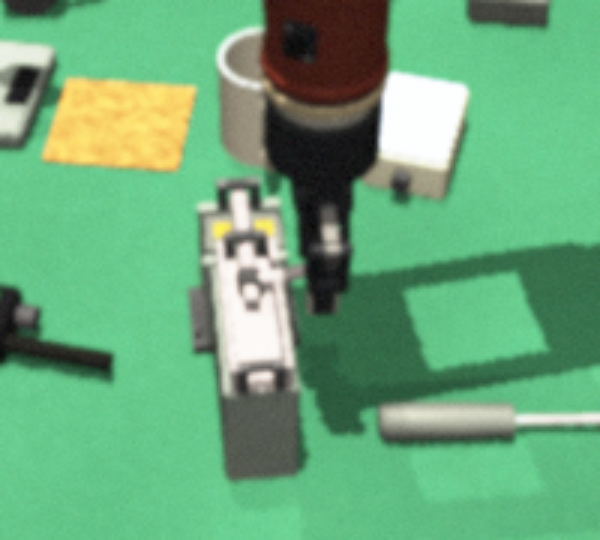

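Run:
```python
from h import *
s,tp,Rt=tool()
w=read_camera("wrist")
for z in(108,113,119):print(z,wproj(w,tp,Rt,(485.5,242.2,z)),onz(*wray(w,tp,Rt,(275.5,293)),z))
print("grasp pt",wproj(w,tp,Rt,tp+Rt@[0,0,3]))
# pack corners & clips
C=[onz(*wray(w,tp,Rt,q),98) for q in [(366,119),(434,118),(430,232),(362,232)]]
p,r=rig([(29,18),(29,-18),(-29,-18),(-29,18)],C);print("pack",p,r.round(1))
a,b=[onz(*wray(w,tp,Rt,q),108) for q in [(232,181),(450,181)]];print("rod",a,b,np.arctan((a[0]-b[0])/(b[1]-a[1])))
```

```text
108 [275.01935303 281.32925507] [478.92779589 240.49831564 108.        ]
113 [275.04337613 286.83775919] [482.14305112 241.23302014 113.        ]
119 [275.07367395 293.8612652 ] [486.00135738 242.11466554 119.        ]
grasp pt [274.13402571 292.06115044]
pack [5.46605212e+02 1.93918443e+02 2.70606113e-01] [[ 1.   0.5]
 [ 0.3 -0.8]
 [ 0.4  1.5]
 [-1.7 -1.3]]
rod [529.74745839 270.88857522 108.        ] [552.62759963 172.42630341 108.        ] 0.22832260818094505
```

Request:
step_arm([
  [[0,0,0,0,0,0,0.015],[0,0,0,0,0,0,0.015],[0,0,0,0,0,0,0.015],[0,0,0,0,0,0,0.015],[0,0,0,0.0015,0,-0.006,0.015],[0,0,0,0.005,0,-0.013,0.015],[0,0,0,0.009,0,-0.019,0.015],[0,0,0,0.014,0,-0.025,0.015],[0,0,0,0.02,0,-0.03,0.015],[0,0,0,0.026,0,-0.0335,0.015],[0,0,0,0.031,0,-0.0358,0.015],[0,0,0,0.0355,0,-0.0372,0.015],[0,0,0,0.0355,0,-0.0372,0.015]],
], grip_force=40)

```text
time: 6.0
tool_pos: [522.6, 251.0, 161.7]
ee_rot: [-3.14, -0.006, 0.217]
contact_force: [-1.6, 0.9, 6.1]
grip_width: 17.1
```

Run:
```python
from h import *
s,tp,Rt=tool()
w=read_camera("wrist");cv2.imwrite("pics/w4.png",w["color"][:,:,::-1])
print(tp,s["ee_rot"],s["grip_width"],s["contact_force"])
```

```text
[522.6138294 251.0059903 161.6560517] [-3.1398604  -0.00613123  0.21725681] 17.13841922967556 [-1.63906562  0.88662598  6.08483102]
```

View pics/w4.png

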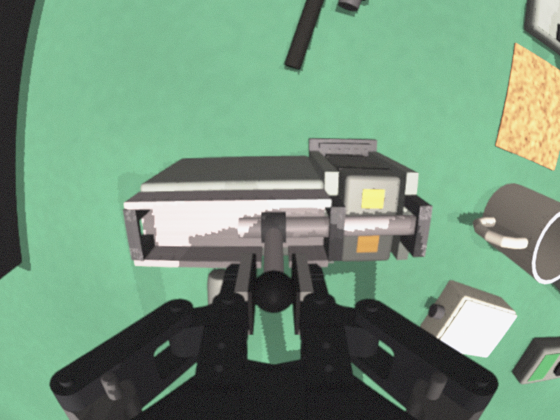

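Request:
step_arm([
  [[0,0,0,0,-0.01,0,0.015],[0,0,0,0,-0.022,0,0.015],[0,0,0,0,-0.034,0,0.015],[0,0,0,0,-0.046,0,0.015],[0,0,0,0,-0.056,0,0.015],[0,0,0,0,-0.061,0,0.015],[0,0,0,0,-0.061,0,0.015],[0,0,0,0,-0.061,0,0.015]],
])

```text
time: 7.05
tool_pos: [509.7, 309.6, 161.9]
ee_rot: [3.141, -0.006, 0.217]
contact_force: [-0.3, -6.8, 4.1]
grip_width: 17.3
```

Run:
```python
from h import *
s,tp,Rt=tool()
w=read_camera("wrist");cv2.imwrite("pics/w5.png",w["color"][:,:,::-1])
print(tp,s["ee_rot"],s["grip_width"],s["contact_force"])
```

```text
[509.65358494 309.55447327 161.90136267] [ 3.14107764 -0.00586536  0.21731043] 17.334479033857445 [-0.34336188 -6.7767158   4.06175422]
```

View pics/w5.png

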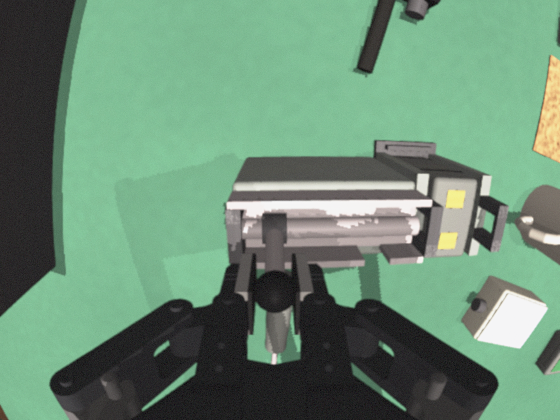

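Run:
```python
from h import *
print(move((547,195,230),yaw=1.793))
```

```text
[ 0.0049 -0.0042 -1.5758  0.0122  0.1199 -0.068 ]
```

Request:
step_arm([
  [[0,0,0,0,0,0,0.045],[0,0,0,0,0,0,0.045],[0,0,0,0,0,0,0.045],[0,0,0,0,0,-0.05,0.045],[0,0,0,0,0,-0.07,0.06],[0,0,-0.17,0,0.02,-0.07,0.085],[0,0,-0.35,0,0.05,-0.07,0.085],[0,0,-0.53,0.01,0.09,-0.07,0.085],[0.005,-0.004,-0.71,0.0122,0.12,-0.068,0.085],[0.005,-0.004,-0.89,0.0122,0.12,-0.068,0.085],[0.005,-0.004,-1.07,0.0122,0.12,-0.068,0.085],[0.005,-0.004,-1.25,0.0122,0.12,-0.068,0.085],[0.005,-0.004,-1.43,0.0122,0.12,-0.068,0.085],[0.005,-0.004,-1.576,0.0122,0.12,-0.068,0.085],[0.005,-0.004,-1.576,0.0122,0.12,-0.068,0.085],[0.005,-0.004,-1.576,0.0122,0.12,-0.068,0.085]],
])

```text
time: 9.1
tool_pos: [547.0, 195.0, 229.8]
ee_rot: [3.142, -0.0, 1.79]
contact_force: [-0.5, -0.1, -0.6]
grip_width: 84.8
```

Run:
```python
from h import *
s,tp,Rt=tool();np.savez("w6.npz",tp=tp,Rt=Rt)
w=read_camera("wrist");cv2.imwrite("pics/w6.png",w["color"][:,:,::-1])
print(tp,s["ee_rot"],s["grip_width"],s["contact_force"])
p=(547,195,.222)
print([wproj(w,tp,Rt,[*toworld(p,q),98]).round().tolist() for q in [(29,18),(29,-18),(-29,-18),(-29,18)]])
```

```text
[546.96610032 195.00094296 229.84998489] [ 3.14159098e+00 -2.80845251e-04  1.79044429e+00] 84.83701505458022 [-0.54893776 -0.10770664 -0.64405072]
[[309.0, 182.0], [308.0, 224.0], [238.0, 224.0], [237.0, 182.0]]
```

View pics/w6.png

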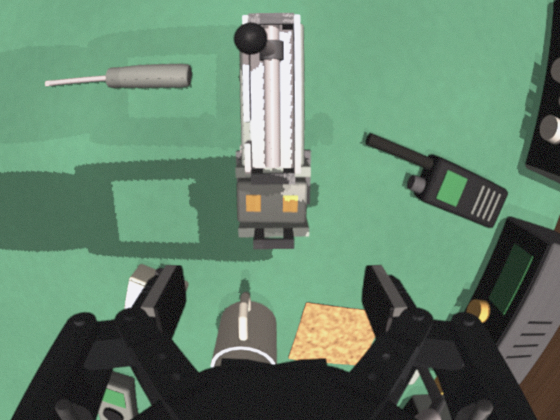

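Request:
step_arm([
  [[0,0,0,0,0,0.05,0.085],[0,0,0,0,0,0.1,0.085],[0,0,0,0,0,0.135,0.085],[0,0,0,0,0,0.15,0.085],[0,0,0,0,0,0.15,0.085],[0,0,0,0,0,0.15,0.05],[0,0,0,0,0,0.15,0.05],[0,0,0,0,0,0.15,0.05],[0,0,0,0,0,0.15,0.05],[0,0,0,0,0,0.15,0.05]],
], grip_force=50)

```text
time: 10.4
tool_pos: [547.9, 195.2, 82.0]
ee_rot: [3.139, -0.0, 1.791]
contact_force: [-4.4, -1.5, 5.1]
grip_width: 57.3
```

Request:
step_arm([
  [[0,0,0,0,0,-0.01,0.05],[0,0,0,0,0,-0.03,0.05],[0,0,0,0,0,-0.055,0.05],[0,0,0,0,0,-0.085,0.05],[0,0,0,0,0,-0.115,0.05],[0,0,0,0,0,-0.14,0.05],[0,0,0,0,0,-0.16,0.05],[0,0,0,0,0,-0.165,0.05],[0,0,0,0,0,-0.165,0.05]],
])

```text
time: 11.52
tool_pos: [547.3, 195.1, 246.8]
ee_rot: [3.14, -0.0, 1.791]
contact_force: [0.4, -0.2, -5.6]
grip_width: 57.6
```

Run:
```python
from h import *
s,tp,Rt=tool()
w=read_camera("wrist");cv2.imwrite("pics/w7.png",w["color"][:,:,::-1])
print(tp,s["ee_rot"],s["grip_width"],s["contact_force"]);c=read_camera("side")
cv2.imwrite("pics/s7.png",c["color"][:,:,::-1])
for X in [(668,-10,245),(668,-10,90),(668,-10,77)]:print(move(X,yaw=1.571))
```

```text
[547.31224897 195.08855376 246.83048926] [ 3.13958669e+00 -1.76848680e-04  1.79090071e+00] 57.55965385190922 [ 0.39987959 -0.17738498 -5.58553481]
[-2.000e-04 -2.000e-04  2.199e-01 -2.265e-01  7.360e-02  5.000e-04]
[-2.000e-04 -2.000e-04  2.199e-01 -2.265e-01  7.360e-02  1.555e-01]
[-2.000e-04 -2.000e-04  2.199e-01 -2.265e-01  7.360e-02  1.685e-01]
```

View pics/w7.png

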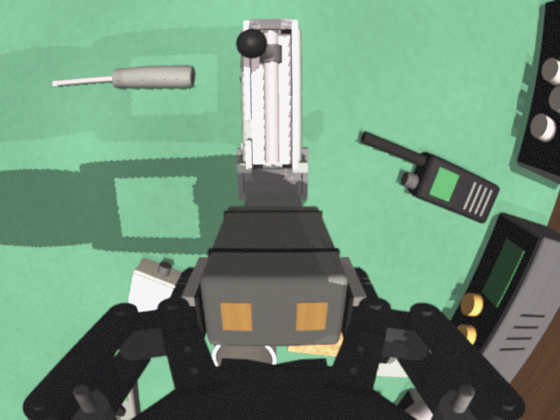

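View pics/s7.png

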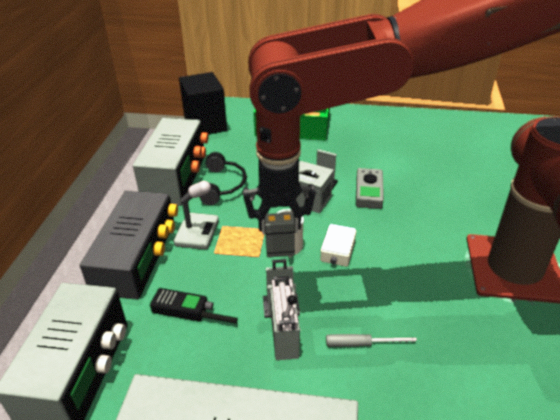

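Run:
```python
from h import *
for X in [(672,-10,245),(672,-10,90),(672,-10,77)]:print(move(X,yaw=1.271))
```

```text
[-3.000e-04 -1.000e-04  5.199e-01 -2.274e-01  7.750e-02  5.000e-04]
[-3.000e-04 -1.000e-04  5.199e-01 -2.274e-01  7.750e-02  1.555e-01]
[-3.000e-04 -1.000e-04  5.199e-01 -2.274e-01  7.750e-02  1.685e-01]
```

Request:
step_arm([
  [[0,0,0.06,-0.025,0.01,0,0.05],[0,0,0.16,-0.065,0.023,0,0.05],[0,0,0.26,-0.11,0.038,0,0.05],[0,0,0.36,-0.155,0.053,0,0.05],[0,0,0.46,-0.2,0.068,0,0.05],[0,0,0.52,-0.227,0.0775,0.01,0.05],[0,0,0.52,-0.227,0.0775,0.04,0.05],[0,0,0.52,-0.227,0.0775,0.075,0.05],[0,0,0.52,-0.227,0.0775,0.11,0.05],[0,0,0.52,-0.227,0.0775,0.135,0.05],[0,0,0.52,-0.227,0.0775,0.15,0.05],[0,0,0.52,-0.227,0.0775,0.158,0.05],[0,0,0.52,-0.227,0.0775,0.158,0.05]],
])

```text
time: 13.25
tool_pos: [671.9, -9.6, 87.3]
ee_rot: [-3.141, -0.0, 1.271]
contact_force: [0.5, 0.2, -5.5]
grip_width: 57.3
```

Run:
```python
from h import *
s,tp,Rt=tool()
w=read_camera("wrist");cv2.imwrite("pics/w8.png",w["color"][:,:,::-1])
print(tp,s["ee_rot"],s["grip_width"],s["contact_force"]);c=read_camera("side")
cv2.imwrite("pics/s8.png",cv2.resize(c["color"][150:330,130:370,::-1],None,fx=3,fy=3))
```

```text
[671.87421556  -9.57393068  87.3467613 ] [-3.14091035e+00 -2.65534889e-05  1.27100344e+00] 57.28206069887407 [ 0.51620195  0.20027773 -5.51833297]
```

View pics/w8.png

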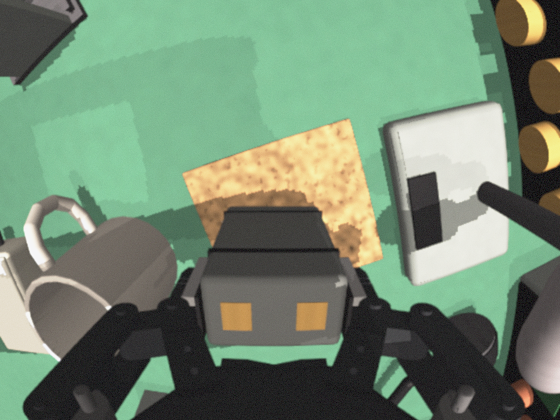

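View pics/s8.png

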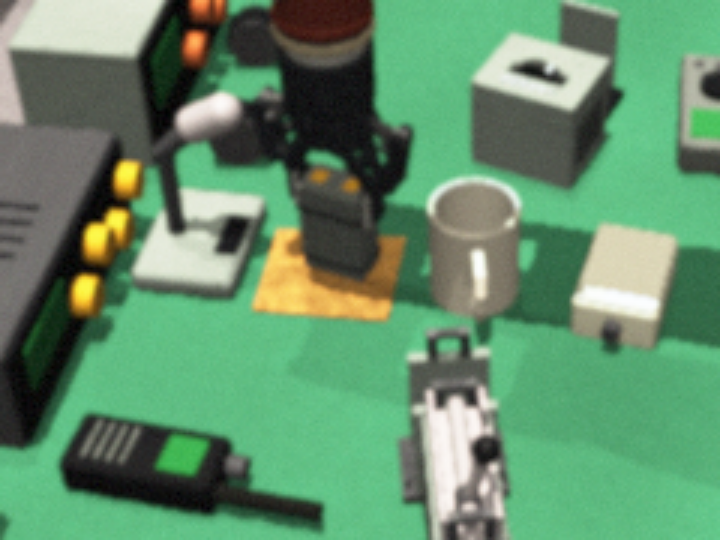

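Run:
```python
from h import *
t=read_camera("top");s=read_camera("side");_,tp,Rt=tool();w=read_camera("wrist")
def tri(R):
    A=sum(np.eye(3)-np.outer(d,d)/(d@d) for o,d in R);b=sum((np.eye(3)-np.outer(d,d)/(d@d))@o for o,d in R);X=np.linalg.solve(A,b)
    return X.round(1),[np.linalg.norm(np.cross(X-o,d/np.linalg.norm(d))).round(2) for o,d in R]
print(tri([ray(t,(294,135)),ray(s,(199,188))]))
print(tri([ray(t,(294,145)),ray(s,(207,186))]))
X,_=tri([ray(t,(294,135)),ray(s,(199,188))]);print((X-tp)@Rt)
im=cv2.imread("pics/top0.png");cv2.imwrite("pics/mz.png",cv2.resize(im[110:220,255:330],None,fx=5,fy=5))
im=cv2.imread("pics/side0.png");cv2.imwrite("pics/mz2.png",cv2.resize(im[165:270,165:320],None,fx=5,fy=5))
```

```text
(array([775.8, -23. , 153.4]), [np.float64(1.79), np.float64(1.79)])
(array([751.7, -22.3, 161. ]), [np.float64(4.9), np.float64(4.9)])
[ 17.74906739 102.39071419 -64.12573329]
```

View pics/mz.png

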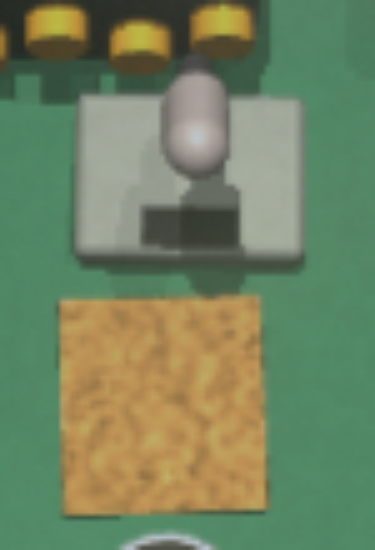

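View pics/mz2.png

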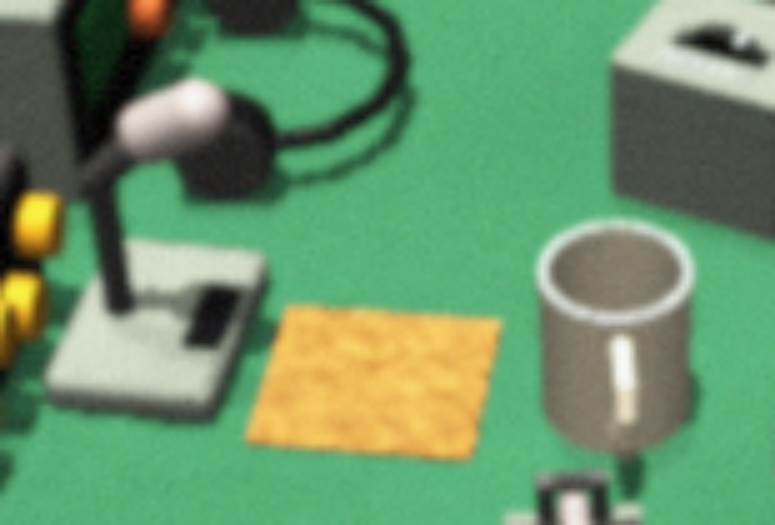

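Request:
step_arm([
  [[0,0,0,-0.0035,-0.0115,0,0.05],[0,0,0,-0.0035,-0.0115,0.005,0.05],[0,0,0,-0.0035,-0.0115,0.008,0.05],[0,0,0,-0.0035,-0.0115,0.01,0.05],[0,0,0,-0.0035,-0.0115,0.0105,0.05],[0,0,0,-0.0035,-0.0115,0.0105,0.05]],
])

```text
time: 14.25
tool_pos: [660.9, -9.7, 78.3]
ee_rot: [3.14, -0.0, 1.271]
contact_force: [0.4, 0.8, -5.0]
grip_width: 57.3
```

Request:
step_arm([
  [[0,0,0,0,0,0.0015,0.05],[0,0,0,0,0,0.003,0.05],[0,0,0,0,0,0.003,0.05]],
])

```text
time: 14.62
tool_pos: [661.2, -9.7, 77.0]
ee_rot: [3.139, -0.0, 1.271]
contact_force: [-5.3, 0.9, 5.1]
grip_width: 57.3
```

Request:
step_arm([
  [[0,0,0,0,0,0,0.065],[0,0,0,0,0,0,0.085],[0,0,0,0,0,0,0.085],[0,0,0,0,0,-0.02,0.085],[0,0,0,0,0,-0.06,0.085],[0,0,0,0,0,-0.1,0.085],[0,0,-0.1,0,0,-0.14,0.085],[0,0,-0.28,0,0,-0.14,0.085],[0,0,-0.46,0,0,-0.14,0.085],[0,0,-0.64,0,0,-0.14,0.085],[0,0,-0.82,0,0,-0.14,0.085],[0,0,-1.0,0,0,-0.14,0.085],[0,0,-1.18,0,0,-0.14,0.085],[0,0,-1.36,0,0,-0.14,0.085],[0,0,-1.54,0,0,-0.14,0.085],[0,0,-1.571,0,0,-0.14,0.085],[0,0,-1.571,0,0,-0.14,0.085]],
])

```text
time: 16.75
tool_pos: [661.0, -9.7, 218.0]
ee_rot: [3.141, 0.003, 2.839]
contact_force: [-0.2, -0.5, -0.3]
grip_width: 84.9
```

Run:
```python
from h import *
s,tp,Rt=tool();np.savez("w9.npz",tp=tp,Rt=Rt)
w=read_camera("wrist");cv2.imwrite("pics/w9.png",w["color"][:,:,::-1])
print(tp,s["ee_rot"],s["qpos"][5],s["grip_width"],s["contact_force"])
cv2.imwrite("pics/w9z.png",cv2.resize(w["color"][130:270,180:380,::-1],None,fx=4,fy=4,interpolation=cv2.INTER_CUBIC))
p=(661.2,-9.7,-.3)
print([wproj(w,tp,Rt,[*toworld(p,q),93]).round(1).tolist() for q in [(29,18),(29,-18),(-29,-18),(-29,18)]])
```

```text
[661.03111871  -9.65623266 217.95277916] [3.14095757 0.00340947 2.83933392] -1.4023580261067412 84.89186311212104 [-0.23738972 -0.53927403 -0.25717372]
[[294.7, 238.1], [251.1, 238.3], [249.2, 169.0], [296.1, 168.8]]
```

View pics/w9.png

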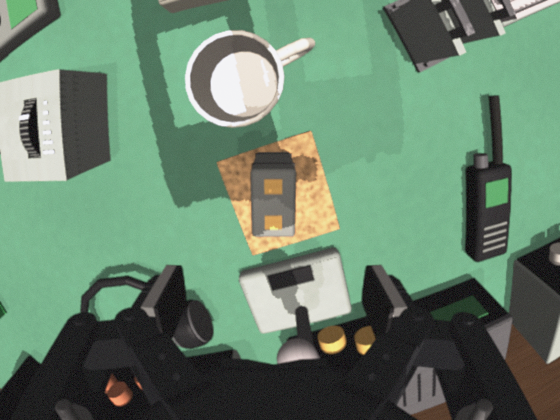

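View pics/w9z.png

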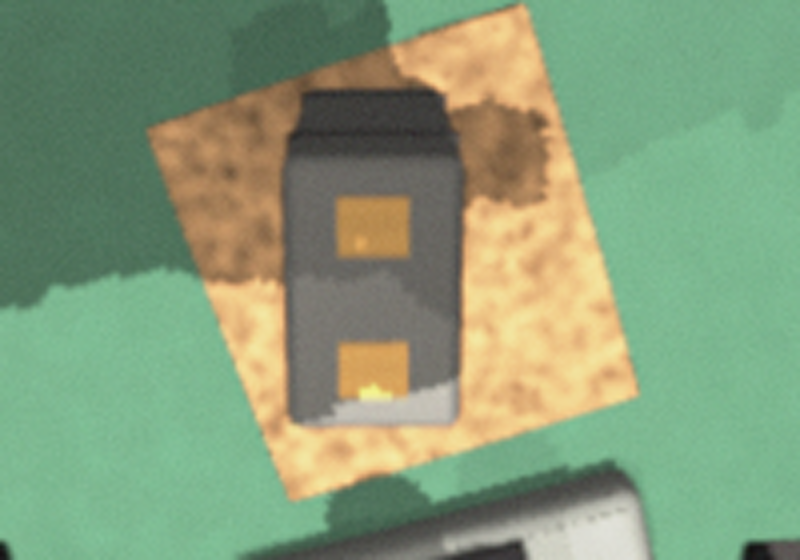

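Request:
step_arm([
  [[0,0,0,0,0,0.05,0.085],[0,0,0,0,0,0.1,0.085],[0,0,0,0,0,0.13,0.085],[0,0,0,0,0,0.144,0.085],[0,0,0,0,0,0.144,0.06],[0,0,0,0,0,0.144,0.03],[0,0,0,0,0,0.144,0.03],[0,0,0,0,0,0.144,0.03],[0,0,0,0,0,0.144,0.03],[0,0,0,0,0,0.144,0.03]],
], grip_force=50)

```text
time: 18.05
tool_pos: [662.9, -10.0, 76.0]
ee_rot: [3.14, 0.007, 2.839]
contact_force: [-0.4, -1.1, 7.2]
grip_width: 35.3
```

Request:
step_arm([
  [[0,0,0,0,0,-0.01,0.03],[0,0,0,0,0,-0.035,0.03],[0,0,0,0,0,-0.07,0.03],[0,0,0,0,0,-0.105,0.03],[0,0,0,0,0,-0.135,0.03],[0,0,0,0,0,-0.15,0.03],[0,0,0,0,0,-0.15,0.03]],
])

```text
time: 18.92
tool_pos: [662.1, -9.8, 226.7]
ee_rot: [3.14, 0.008, 2.839]
contact_force: [-0.3, 0.4, -5.1]
grip_width: 35.4
```

Run:
```python
from h import *
s,tp,Rt=tool();np.savez("w10.npz",tp=tp,Rt=Rt)
w=read_camera("wrist");cv2.imwrite("pics/w10.png",w["color"][:,:,::-1])
print(tp,s["ee_rot"],s["qpos"][5],s["grip_width"],s["contact_force"])
# predicted top corners with pack in tool frame centred, underside 73 below tcp
for dx in(0,2):
  print(dx,[wproj(w,np.zeros(3),np.eye(3),[a+dx,b,73-90]).round(1).tolist() for a,b in [(29,18),(29,-18),(-29,-18),(-29,18)]])
print(move((498,-279,224),yaw=1.246))
cv2.imwrite("pics/w10z.png",cv2.resize(w["color"][180:380,180:370,::-1],None,fx=3,fy=3,interpolation=cv2.INTER_CUBIC))
```

```text
[662.1372418   -9.82423779 226.68762722] [3.14020429 0.00794812 2.83932446] -1.402368573083522 35.41726959467311 [-0.33140014  0.37101529 -5.05717699]
0 [[323.0, 251.6], [221.4, 251.7], [232.0, 366.4], [313.1, 366.4]]
2 [[323.3, 246.5], [221.1, 246.6], [231.7, 363.4], [313.4, 363.4]]
[ 5.1000e-03  3.6000e-03  1.5932e+00  7.5900e-02 -3.0570e-01  4.0000e-04]
```

View pics/w10z.png

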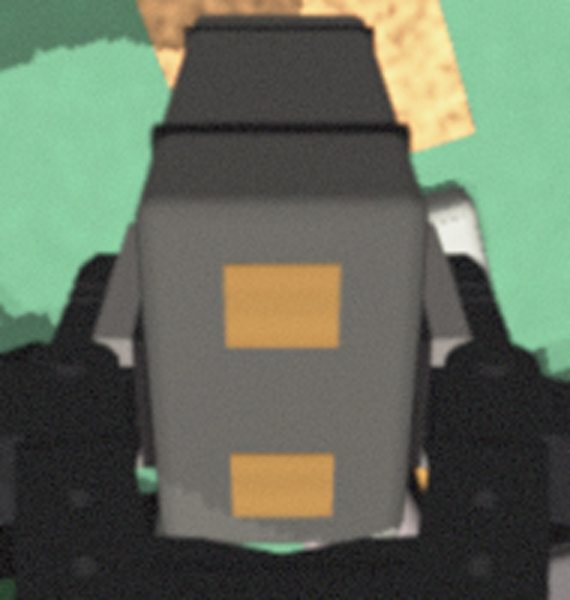

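Request:
step_arm([
  [[0,0,0.1,0.004,-0.016,0,0.03],[0,0,0.25,0.011,-0.046,0,0.03],[0,0,0.4,0.019,-0.077,0,0.03],[0,0,0.56,0.0275,-0.11,0,0.03],[0,0,0.72,0.035,-0.142,0,0.03],[0,0,0.88,0.043,-0.174,0,0.03],[0,0,1.04,0.051,-0.206,0,0.03],[0,0,1.2,0.059,-0.238,0,0.03],[0,0,1.36,0.067,-0.27,0,0.03],[0,0,1.5,0.073,-0.295,0,0.03],[0,0,1.593,0.076,-0.3077,0,0.03],[0,0,1.593,0.076,-0.3077,0,0.03],[0,0,1.593,0.076,-0.3077,0,0.03]],
])

```text
time: 20.6
tool_pos: [497.0, -280.1, 223.2]
ee_rot: [3.138, -0.002, 1.248]
contact_force: [-0.5, 0.4, -5.5]
grip_width: 35.7
```

Run:
```python
from h import *
s,tp,Rt=tool();np.savez("w11.npz",tp=tp,Rt=Rt)
w=read_camera("wrist");cv2.imwrite("pics/w11.png",w["color"][:,:,::-1])
print(tp,s["ee_rot"],s["qpos"][5],s["grip_width"],s["contact_force"])
c=read_camera("top");cv2.imwrite("pics/t11.png",c["color"][:,:,::-1])
p=(512.4,-236.3,-.325)
for n,q,h in [("body",(50,75),92),("b",(50,-12),92),("b",(-50,-12),92),("b",(-50,75),92),("lip",(-22,-12),16),("lip",(22,-12),16),("wall",(26,-78),96),("w",(-26,-78),96)]:
  print(n,q,wproj(w,tp,Rt,[*toworld(p,q),h]).round(1))
print(move((497.3,-280.9,224),yaw=1.246))
```

```text
[ 497.02559289 -280.05868332  223.1847773 ] [ 3.13791932e+00 -2.13062207e-03  1.24815598e+00] -0.33128188094303374 35.68474985774577 [-0.47765414  0.36626169 -5.46809665]
body (50, 75) [338.9  53. ]
b (50, -12) [336.3 163. ]
b (-50, -12) [210.2 162.9]
b (-50, 75) [207.9  52.8]
lip (-22, -12) [251.3 148.9]
lip (22, -12) [294.8 148.9]
wall (26, -78) [304.3 241.7]
w (-26, -78) [242.1 241.7]
[ 0.0046 -0.0016  0.0023 -0.0008  0.0002 -0.0002]
```

View pics/w11.png

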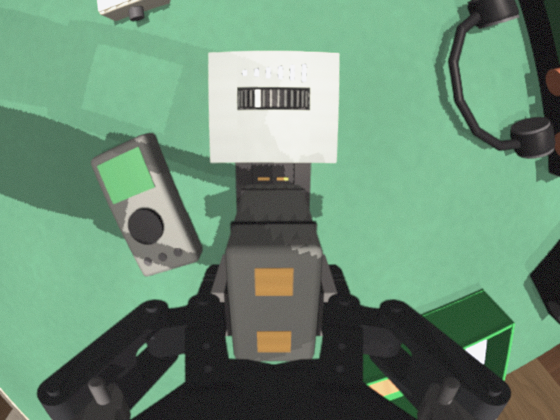

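View pics/t11.png

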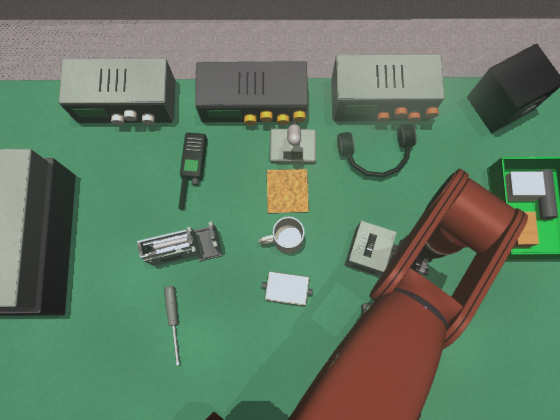

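Request:
step_arm([
  [[0.004,-0.001,0,-0.0008,0.0005,0.02,0.03],[0.004,-0.001,0,-0.0008,0.0005,0.04,0.03],[0.004,-0.001,0,-0.0008,0.0005,0.048,0.03],[0.004,-0.001,0,-0.0008,0.0005,0.058,0.03],[0.004,-0.001,0,-0.0008,0.0005,0.068,0.03],[0.004,-0.001,0,-0.0008,0.0005,0.078,0.03],[0.004,-0.001,0,-0.0008,0.0005,0.078,0.03]],
])

```text
time: 21.58
tool_pos: [497.4, -280.5, 144.7]
ee_rot: [-3.14, -0.001, 1.248]
contact_force: [-0.7, 0.7, -5.2]
grip_width: 35.6
```

Run:
```python
from h import *
s,tp,Rt=tool()
w=read_camera("wrist");cv2.imwrite("pics/w12.png",w["color"][:,:,::-1])
print(tp,s["ee_rot"],s["grip_width"],s["contact_force"])
c=read_camera("side");cv2.imwrite("pics/s12.png",cv2.resize(c["color"][100:240,230:420,::-1],None,fx=4,fy=4,interpolation=cv2.INTER_CUBIC))
```

```text
[ 497.4187142  -280.54041859  144.69000854] [-3.14035128e+00 -1.27980041e-03  1.24820125e+00] 35.649663417141916 [-0.73757397  0.65557134 -5.19979766]
```

View pics/w12.png

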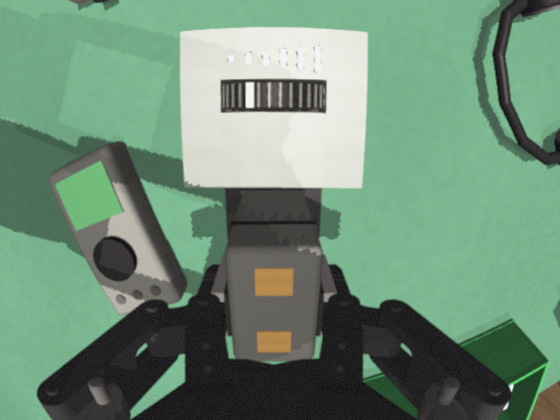

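View pics/s12.png

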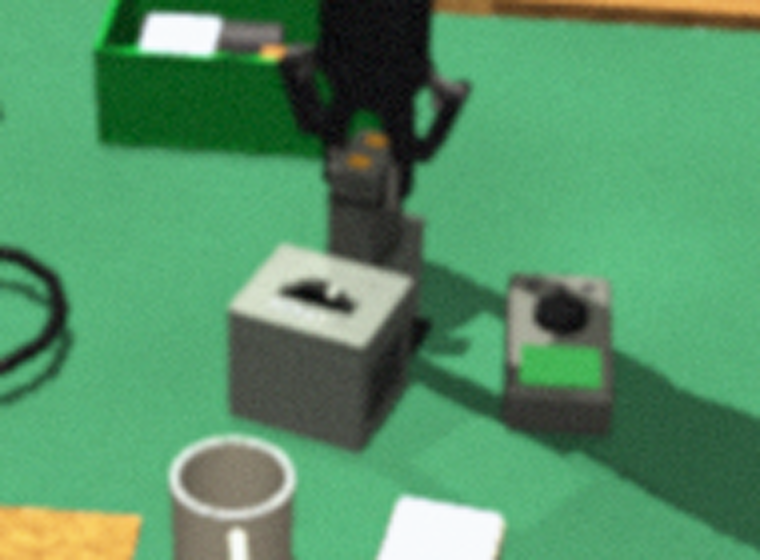

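Request:
step_arm([
  [[0,0,0,0,0,0.01,0.03],[0,0,0,0,0,0.022,0.03],[0,0,0,0,0,0.034,0.03],[0,0,0,0,0,0.044,0.03],[0,0,0,0,0,0.052,0.03],[0,0,0,0,0,0.057,0.03],[0,0,0,0,0,0.06,0.03],[0,0,0,0,0,0.062,0.03],[0,0,0,0,0,0.062,0.03]],
])

```text
time: 22.8
tool_pos: [498.3, -281.1, 84.1]
ee_rot: [3.141, -0.0, 1.248]
contact_force: [-0.6, 0.7, -4.6]
grip_width: 35.5
```

Request:
step_arm([
  [[0,0,0,-0.0006,0,0.002,0.03],[0,0,0,-0.0006,0,0.003,0.03],[0,0,0,-0.0006,0,0.004,0.03],[0,0,0,-0.0006,0,0.004,0.03]],
])

```text
time: 23.3
tool_pos: [498.2, -281.7, 81.0]
ee_rot: [3.14, -0.0, 1.248]
contact_force: [-3.4, 3.6, 5.6]
grip_width: 35.4
```

Request:
step_arm([
  [[0,0,0,0,0,0,0.045],[0,0,0,0,0,0,0.06],[0,0,0,0,0,0,0.07],[0,0,0,0,0,0,0.07],[0,0,0,0,0,-0.02,0.07],[0,0,0,0,0,-0.06,0.07],[0,0,0,0,0,-0.1,0.07],[0,0,0,0,0,-0.12,0.07],[0,0,0,0,0,-0.12,0.02],[0,0,0,0,0,-0.12,0.0]],
])

```text
time: 24.55
tool_pos: [497.3, -281.1, 199.5]
ee_rot: [-3.14, -0.001, 1.248]
contact_force: [-0.1, -0.1, -0.3]
grip_width: 33.9
```

Run:
```python
from h import *
s,tp,Rt=tool();np.savez("w13.npz",tp=tp,Rt=Rt)
w=read_camera("wrist");cv2.imwrite("pics/w13.png",w["color"][:,:,::-1])
print(tp,s["ee_rot"],s["grip_width"],s["contact_force"])
c=read_camera("side");cv2.imwrite("pics/s13.png",cv2.resize(c["color"][100:240,230:420,::-1],None,fx=4,fy=4,interpolation=cv2.INTER_CUBIC))
p=(512.4,-236.3,-.325)
print("well pack corners pred",[wproj(w,tp,Rt,[*toworld(p,(a,-45+b)),98]).round(1).tolist() for a,b in [(-18,29),(18,29),(18,-29),(-18,-29)]])
print([wproj(w,tp,Rt,[*toworld(p,(a,38)),92]).round(1).tolist() for a in(-28,28)],wproj(w,tp,Rt,[*toworld(p,(0,38)),104]).round(1))
```

```text
[ 497.30419966 -281.14983297  199.46841441] [-3.14042235e+00 -1.16438417e-03  1.24833093e+00] 33.93372845937136 [-0.14447387 -0.06295062 -0.27423731]
well pack corners pred [[247.4, 174.3], [299.0, 174.4], [296.9, 249.7], [249.3, 249.6]]
[[232.8, 96.8], [314.0, 97.0]] [273.3  96. ]
```

View pics/w13.png

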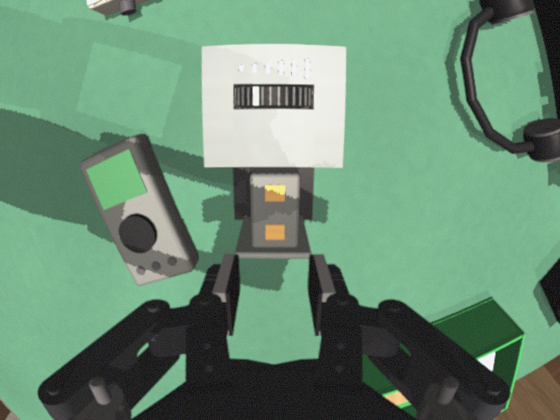

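View pics/s13.png

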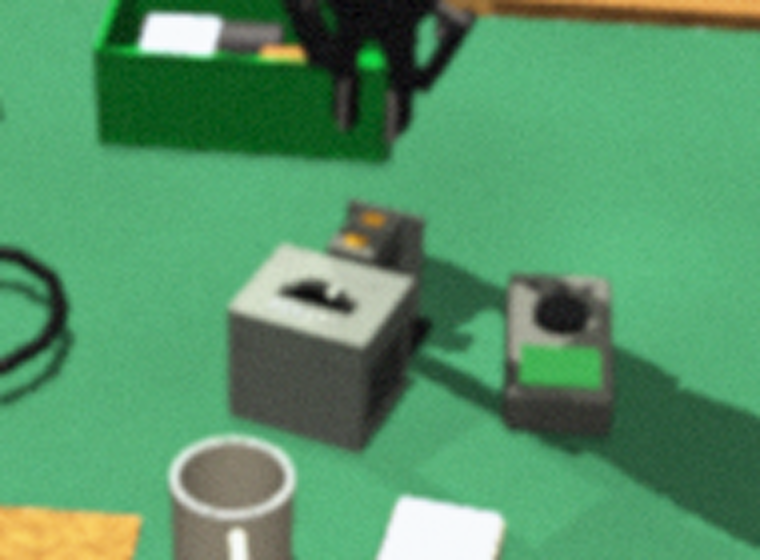

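Run:
```python
from h import *
for X in [(516.9,-197.7,180),(516.9,-197.7,132)]:print(move(X,yaw=1.246))
```

```text
[-0.0023 -0.0015  0.0023  0.0853 -0.0076  0.019 ]
[-0.0023 -0.0015  0.0023  0.0852 -0.0075  0.067 ]
```

Request:
step_arm([
  [[0,0,0,0.04,-0.004,0,0],[0,0,0,0.0853,-0.0076,0.01,0],[0,0,0,0.0853,-0.0076,0.03,0],[0,0,0,0.0853,-0.0076,0.055,0],[0,0,0,0.0853,-0.0076,0.067,0],[0,0,0,0.0853,-0.0076,0.067,0],[0,0,0,0.0853,-0.0076,0.067,0]],
])

```text
time: 25.52
tool_pos: [517.2, -198.0, 132.7]
ee_rot: [-3.14, -0.001, 1.248]
contact_force: [-0.0, -0.3, -0.8]
grip_width: -0.2
```

Run:
```python
from h import *
s,tp,Rt=tool()
w=read_camera("wrist");cv2.imwrite("pics/w14.png",w["color"][:,:,::-1])
print(tp,s["ee_rot"],s["grip_width"],s["contact_force"])
c=read_camera("side");cv2.imwrite("pics/s14.png",cv2.resize(c["color"][100:240,230:420,::-1],None,fx=4,fy=4,interpolation=cv2.INTER_CUBIC))
```

```text
[ 517.20165413 -197.97254397  132.68852891] [-3.14014144e+00 -1.39677973e-03  1.24795881e+00] -0.15381633189845736 [-0.00685996 -0.28222586 -0.77911821]
```

View pics/w14.png

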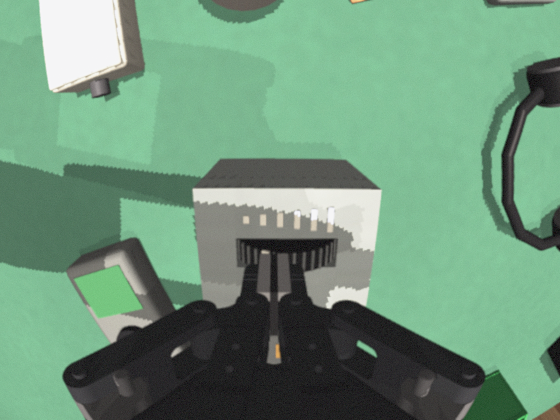

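View pics/s14.png

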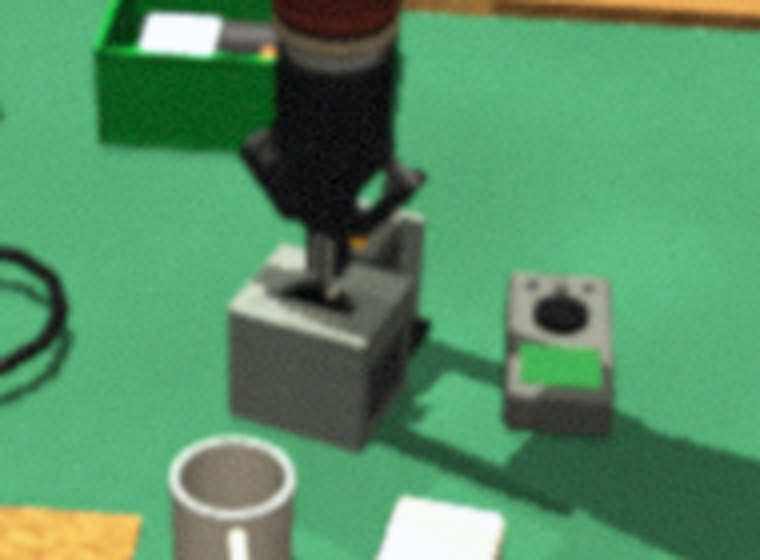

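Request:
step_arm([
  [[0,0,0,0,0,0.005,0],[0,0,0,0,0,0.0075,0],[0,0,0,0,0,0.0075,0]],
])

```text
time: 26.0
tool_pos: [517.7, -198.2, 126.0]
ee_rot: [3.141, -0.001, 1.248]
contact_force: [0.1, -0.3, 2.0]
grip_width: -0.2
```

Request:
step_arm([
  [[0,0,0,0,0,0.0013,0],[0,0,0,0,0.003,0.0015,0],[0,0,0,0,0.006,0.0015,0],[0,0,0,0,0.009,0.0015,0],[0,0,0,0,0.012,0.0015,0],[0,0,0,0,0.012,0.0015,0]],
])

```text
time: 26.75
tool_pos: [530.3, -202.6, 125.9]
ee_rot: [3.138, -0.001, 1.248]
contact_force: [0.3, 0.9, 6.4]
grip_width: -0.2
```

Run:
```python
from h import *
s,tp,Rt=tool()
w=read_camera("wrist")
print(tp,s["ee_rot"],s["grip_width"],s["contact_force"])
cv2.imwrite("pics/w15.png",cv2.resize(w["color"][140:320,170:410,::-1],None,fx=3,fy=3,interpolation=cv2.INTER_CUBIC))
```

```text
[ 530.31446841 -202.56367655  125.87895034] [ 3.13841176e+00 -7.03795118e-04  1.24802364e+00] -0.1714686570563879 [0.31253624 0.90159525 6.37986881]
```

View pics/w15.png

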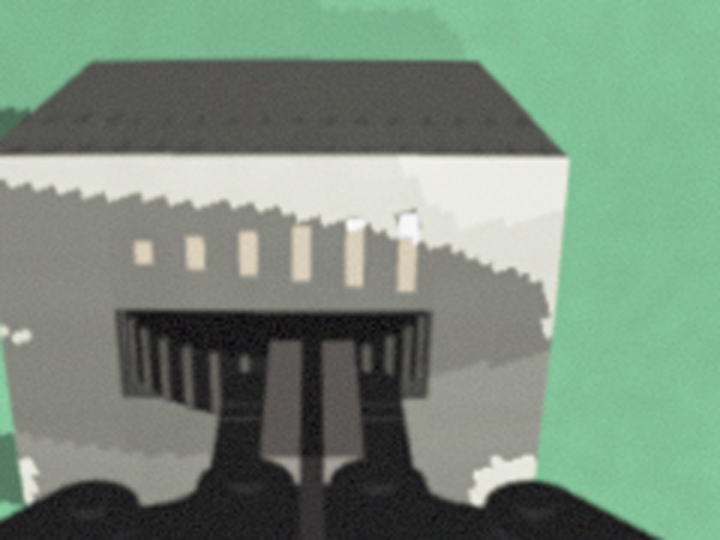

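Request:
step_arm([
  [[0,0,0,0,0.002,0.0011,0],[0,0,0,0,0.004,0.0011,0],[0,0,0,0,0.004,-0.006,0],[0,0,0,0,-0.014,-0.006,0],[0,0,0,0,-0.014,-0.006,0],[0,0,0,0,-0.014,-0.001,0],[0,0,0,0,-0.014,0.0009,0],[0,0,0,0,-0.014,0.0011,0],[0,0,0,0,-0.011,0.0011,0],[0,0,0,0,-0.008,0.0011,0],[0,0,0,0,-0.005,0.0011,0],[0,0,0,0,-0.002,0.0011,0],[0,0,0,0,0.001,0.0011,0],[0,0,0,0,0.001,0.0011,0]],
])

```text
time: 28.55
tool_pos: [531.6, -203.1, 125.7]
ee_rot: [3.139, -0.0, 1.248]
contact_force: [-3.6, 1.1, 9.9]
grip_width: -0.1
```

Run:
```python
from h import *
s,tp,Rt=tool()
w=read_camera("wrist")
print(tp,s["ee_rot"],s["grip_width"],s["contact_force"])
cv2.imwrite("pics/w16.png",cv2.resize(w["color"][140:320,170:410,::-1],None,fx=3,fy=3,interpolation=cv2.INTER_CUBIC))
```

```text
[ 531.5611595  -203.13207446  125.69346308] [ 3.13868292e+00 -4.47481549e-04  1.24815081e+00] -0.06706456391167274 [-3.58765857  1.11163988  9.92092692]
```

View pics/w16.png

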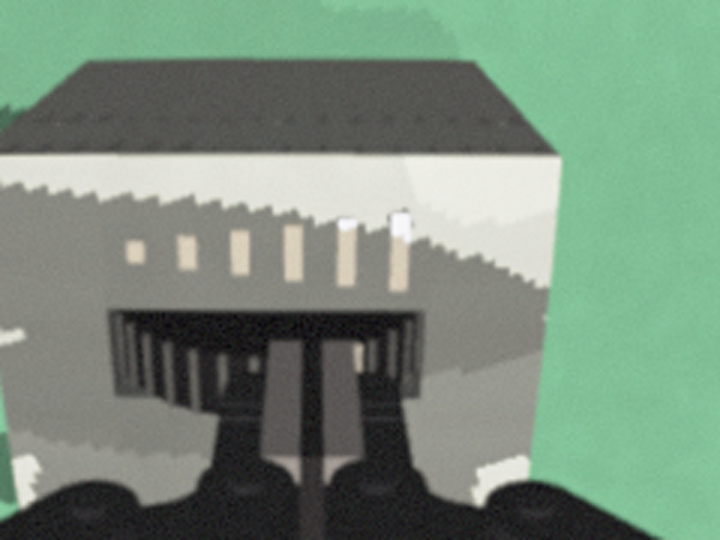

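Request:
step_arm([
  [[0,0,0,0,0,-0.01,0],[0,0,0,0,0,-0.04,0],[0,0,0,-0.06,0,-0.08,0],[0,0,0,-0.07,0,-0.09,0],[0,0,0,-0.07,0,-0.09,0]],
])

```text
time: 29.22
tool_pos: [509.5, -270.9, 217.0]
ee_rot: [3.136, 0.0, 1.246]
contact_force: [0.6, 0.2, -0.7]
grip_width: 0.2
```

Run:
```python
from h import *
s,tp,Rt=tool()
w=read_camera("wrist")
print(tp,s["ee_rot"],s["grip_width"],s["contact_force"])
p=(512.4,-236.3,-.325)
for th in(.6,.7,.8,.9,1.0,1.05):
  a=th-.5;print(th,wproj(w,tp,Rt,[*toworld(p,(30*np.sin(a),38)),74+30*np.cos(a)]).round(1))
cv2.imwrite("pics/w17.png",cv2.resize(w["color"][40:260,170:400,::-1],None,fx=2.7,fy=2.7,interpolation=cv2.INTER_CUBIC))
```

```text
[ 509.5489413  -270.86467383  216.97065548] [3.13601771e+00 1.17827582e-05 1.24578885e+00] 0.22151868522703938 [ 0.60437805  0.24587427 -0.71108887]
0.6 [264.5 115.4]
0.7 [268.7 115.4]
0.8 [272.8 115.3]
0.9 [276.7 115.2]
1.0 [280.5 115.2]
1.05 [282.2 115.1]
```

View pics/w17.png

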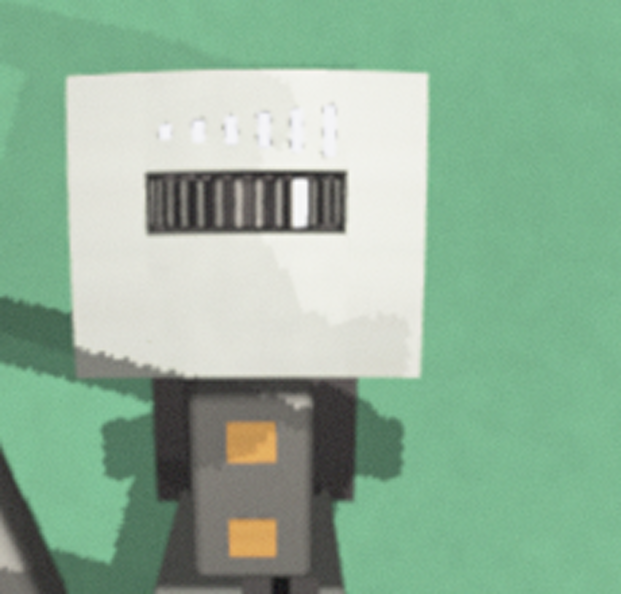

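Request:
step_arm([
  [[0,0,0,0,0,-0.05,0],[0,0,0,0,0,-0.08,0],[0,0,0,0,0,-0.08,0]],
])

```text
time: 29.65
tool_pos: [510.1, -268.7, 296.7]
ee_rot: [3.136, -0.001, 1.248]
contact_force: [-0.0, 0.4, -0.1]
grip_width: -0.1
```

Run:
```python
from h import *
s,tp,Rt=tool()
w=read_camera("wrist");print(tp,s["contact_force"])
cv2.imwrite("pics/w18.png",w["color"][:,:,::-1])
c=read_camera("side");cv2.imwrite("pics/s18.png",c["color"][:,:,::-1])
p=(512.4,-236.3,-.325)
print("pred",[wproj(w,tp,Rt,[*toworld(p,(a,-45+b)),98]).round(1).tolist() for a,b in [(-18,29),(18,29),(18,-29),(-18,-29)]])
cv2.imwrite("pics/w18z.png",cv2.resize(w["color"][90:270,190:370,::-1],None,fx=3.3,fy=3.3,interpolation=cv2.INTER_CUBIC))
```

```text
[ 510.10872622 -268.68426317  296.74683419] [-0.03451526  0.38754435 -0.10636969]
pred [[245.9, 168.6], [281.9, 168.6], [281.4, 222.9], [247.2, 222.9]]
```

View pics/w18z.png

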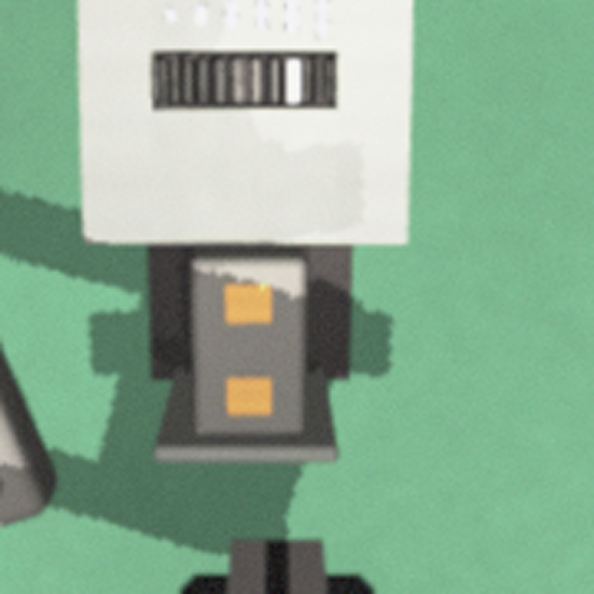

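View pics/s18.png

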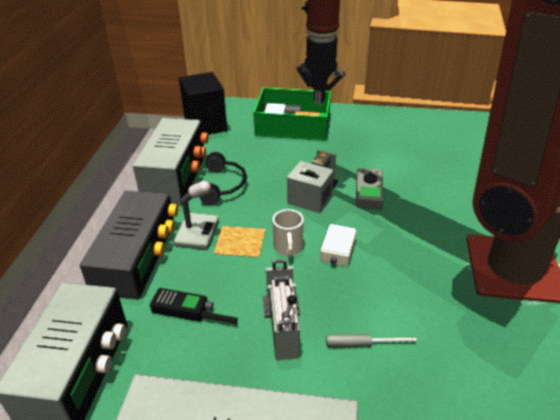

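Request:
step_arm([
  [[0,0,0,0,0,0,0.03],[0,0,0,0,0,0,0.03],[0,0,0,0,0,0,0.03],[0,0,0,0,0,0,0.03]],
])

```text
time: 30.25
tool_pos: [508.6, -268.1, 293.2]
ee_rot: [3.141, -0.002, 1.248]
contact_force: [-0.0, -0.0, -0.4]
grip_width: 29.8
```

```bash
python3 -c "
from cell import *
s=read_state();print(s['time'],s['grip_width'],s['contact_force']);print(close_job())"
```

```text
30.25 29.832139805087934 [-0.02757471 -0.01398138 -0.44144132]
the job is handed in; nothing more can be done
None
```

The job is done and handed in at 30.3 s of the 72 s allowed; `close_job()` gave no verdict.

**What I did:** I lifted the handle out of its notch and drew the bolt about 60 mm. I lifted the pack out, set it on the mat and took it again the other way. I then lowered it into the charger's well and let go. The thumbwheel went to its stop in two strokes with the shut fingertips.

**Last checks:**
- **Pack:** its top corners in the last wrist picture are within about 2 pixels of where a centred, upright pack would show, so it is about 1 to 2 mm from the well's centre at most. It touched down with the tool at the height expected for the well's floor.
- **Thumbwheel:** the white mark was seen at (280.8, 115), against (280.5, 115.2) predicted for 1.0 rad.
- **Bolt:** the last side picture shows it still drawn.
- **Other things on the bench:** they look unmoved in that same picture; I compared them by eye only.
- **Gripper:** it is clear of everything, with under 0.5 N read at the wrist.

**Where readings disagreed:**
- **Handle ball:** at the start it measured about 11 mm higher than a level handle would put it, in all three cameras, so I used the measured height.
- **Pressing force:** at the end of the second wheel stroke it reached about 10 N, above the suggested 3 to 8 N. The wheel was by then at its stop.

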